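# Bring the hanging work lamp round its bent rail to the stop

### The job

Take the hanging work lamp by its grip tab and slide it along the bent rail, round both bends, until its ring sits against the stop collar near the rail's free end; push it lightly but definitely against the collar for a moment, then let go and leave it hanging there, still and touching or almost touching the collar. The rail is bent by hand and easily spoilt, so feel your way and never force the ring against it, and leave the other things on the bench where they are.

Things in the scene. Friction and masses are not known exactly. Their poses are not given: they have to be found in the camera images.
- lamp: Battery work lamp, about 200 g, hanging loose on the first leg of the rail. Origin: centre of its ring's bore. Ring: aluminium, outer diameter 27 mm, bore 12 mm on the 8 mm rod (2 mm play all round), 10 mm long along its y, the bore's axis. Hanging free, the origin is 2 mm below the rod's axis. White round head below: 64 mm in diameter, underside 60 mm under the origin.
- tab (a point): Grip point in the lamp's black upright tab, 42 mm above the lamp's origin, same axes. The tab is 12 mm wide in x (across the rod), 28 mm in y, and spans 12.5 to 54.5 mm above the lamp's origin. Pinch its x faces from above; fingertips no lower than 15 mm above the lamp's origin, as the ring is wider than the tab.
- stand: Fixed stand: dark steel foot 150 x 110 mm, 16 mm thick, 18 mm post, black clamp 28 mm in diameter. Origin: bench level at the post, z up. It alone carries the rail, a level 8 mm steel rod, axis 215 mm above the bench throughout: a straight true first leg along the stand's +y, a bend, a second leg, a bend back, a third leg. The ring must not press on rail or stop with over 13 N.
- corner (a point): First corner: where the axes of legs one and two would cross, 135 mm from the post at rod height; axes as the stand's. Here the rod bends level by about 40 degrees, from +y towards -x (left seen from above), 28 mm bend radius. Second leg: 140 mm from this corner to the second along the rod. Hand-made: the bend is up to 0.1 rad off, and mid-leg is a kink of up to 0.34 rad, unmeasured.
- stop: Aluminium stop collar on the third leg, 22 mm in diameter, 12 mm thick, 120 to 150 mm after the second corner, which bends back by about 40 degrees (0.1 rad off at most, 28 mm radius); 55 mm after it is a kink of up to 0.3 rad. Origin: on the rod's axis on the face the ring meets, +y along the rod to its free end. Ring touches when the lamp's origin is 5 mm short of it. Push: 2 to 8 N.
- board_holder: Loose circuit-board holder, dark base 90 x 110 mm with a green board 31 mm up, on the bench under the end of the rail. Origin: centre of its underside. Leave alone.
- spool: Loose grey wire spool, 52 mm in diameter, 40 mm tall, under the rail. Origin: centre of its underside. Leave alone.
- chassis: Loose blue round printed chassis, 120 mm in diameter, about 26 mm tall. Origin: centre of its underside. Leave alone.
- multimeter: Loose multimeter, 140 x 75 x 30 mm. Origin: centre of its underside. Leave alone.
- driver: Loose screwdriver, 170 mm long, lying along its x. Leave alone.
- parts_tray: Loose clear parts tray, 100 x 140 x 35 mm. Origin: centre of its underside. Leave alone.
- breadboard: Loose white breadboard, 55 x 165 x 10 mm. Origin: centre of its underside. Leave alone.
Not all that is in view belongs to the job. Of the things that look like the lamp, the middle-sized one is meant.

How it is judged:
By the outcome, as a careful person would: the job done as asked, in the order asked, and still so for the second after the job is handed in, with the robot touching nothing.
It also fails if it takes over 72 s, if anything falls off the work surface, if the arm or the gripper's body presses on something with over 40 N, if the wrist force passes 120 N, or if a joint passes its speed limit or range.

### The arm

A 7-joint arm with a two-finger parallel gripper is mounted at the origin on the work surface. World frame = base frame: x ahead of the robot, y to its left, z up, the work surface at z = 0. Lengths are in m, angles in rad, forces in N, time in s.
With the tool pointing down it reaches from about 0.35 to 0.9 m from the base axis. Payload 19.9 kg.
Tool frame: the origin (TCP) lies midway between the tips of the shut fingers; the grasp point (between the pads) lies 19 mm behind it; z points along the fingers, y is the line along which they close (so a half turn about z gives the same grasp; the last joint's range is limited). The gripper opens to 85 mm and grips with 20 to 120 N. Pads are 22 mm wide; open, the fingers measure 114 mm over their backs; the gripper's body (76 mm by 85 mm) begins 54 mm behind the grasp point. The pads swing forward as they close: fully open they stand 13 mm farther back than shut.
Start: joints at [-1.252, 0.417, -0.01, 1.614, 0.005, 1.111, -0.053], TCP at [0.221, 0.585, 0.231] pointing down, gripper open.
Joint ranges: [-2.81, 2.81], [-0.39, 2.02], [-1.27, 1.25], [0.06, 2.57], [-1.19, 4.33], [0.19, 2], [-2.82, 2.82]. Speed limits (rad/s): [1.89, 1.89, 2.39, 2.39, 3.01, 3.01, 3.01].

### API

Orientations are given as a unit quaternion [x, y, z, w].
In Python, from workcell import ctrl gives the robot as it stands. The module is installed in compiled form; this text tells all that it offers.
- The arm moves only by the tool servo_tool, never from a script. Its argument "deltas" is one flat list of numbers, 5 for each row, row after row: the finger opening in mm, from 0 to 85.4, then the shift along the tool's x, y, z in mm, then the turn about the tool's z in rad. A call has exactly 5 rows; each row shifts and turns the commanded pose from where the row before left it, along the tool's axes as they then stand; what a row does not reach is not made up. A row lasts 1/8 s, in which the tool goes at most 62.5 mm and 10.7 degrees, less where a joint would pass 70% of its speed; a pose out of reach is approached as far as the arm can. A call is refused whole if a number of a shift passes 62.5 or a number of a turn 0.188, either way. A call with a gripper value outside its range is refused whole. The fingers move at their own pace and stop on an object; "newtons" is the grip in N (left out, the last holds). Time passes only in rows, so rows that do not move let the fingers close, or fill a call up. It gives the time, the measured TCP pose, the force, the opening and the grip force at its end, in the units of the state.
- ctrl.read_state(): the state, without advancing time (a new reading comes with each control period).
- ctrl.snapshot(name): name is "scene" or "top"; returns a dict with "image" (384x512x3 uint8, red, green, blue), "mtx" (3x3 intrinsics, pixels), "k1" (the pictures are not rectified: a ray, as slopes to the right and down, at radius r is drawn at 1 + k1 r^2 times it, then the intrinsics apply), "view" (4x4, takes a point from world to camera coordinates). Camera axes: x right, y up, looking along -z (the intrinsics and any distortion apply to the point x, -y, -z); pixel columns grow to the right and rows downward; lengths in m; the calibration is good to about 2 mm. A picture is of the moment at which its call begins. There is no depth.
- ctrl.job_done(): hands the job in; it is judged then, once.
Trained networks look in a picture, given as the dict that the camera call returned (one of the last four; its "shot" number tells which), for a name from the list of things; names that differ only in an ending like _2 or _b are one class to them, and where a whole thing is asked for, a point or a joint stands for the part that bears it (a point fixed in the world has none). Each returns a list of dicts, best first, with "p" (0 to 1); they miss things now and then, are a little off and sometimes report something else, mostly with a low value. They report only what shows in the picture. A call takes as long as a camera call. They do not tell look-alikes from the thing itself.
- ctrl.cut_out(picture, query): "pixels" (384x512 bool, what is visible of it) and "point" ([row, column] in pixels, amid what is visible of it).
The state is a dict: "t": time; "joint_pos": joint angles; "joint_vel": joint speeds; "effort": joint torques, N m; "position": TCP position; "tool_rot": TCP orientation; "force": force on the tool from outside, world axes, zero at the start; "torque": the same for the moment, N m; "opening": finger opening in m; "grasp_force": force on a finger pad.
Only numpy, scipy, OpenCV 4.12 (cv2) and the standard library are available. Lean on these libraries where they do the work, as an engineer would, in place of code of your own. Each camera call takes 0.05 s, during which the arm holds its last target. There are 200 camera calls.

## Working session

There is one attempt and no reset: what is moved stays moved. The work goes in short steps, Python scripts to look and compute and a tool call to move; the robot and the scene stay as the last step left them, time stands still between calls to the robot, and variables do not carry over. Pictures are saved under pics/ and viewed, at most 10 in all, crops included, and the job is handed in when it is done.

Besides the shell and the picture viewer there is one more tool, called after "Call:" by a JSON object that holds its "fn" and its "kwargs". servo_tool: Moves the arm, as the interface text tells. Its arguments: {"type":"object","properties":{"deltas":{"type":"array","items":{"type":"number"}},"newtons":{"type":"number"}},"required":["deltas"]}

```bash
mkdir -p pics; cat > h.py <<'E'
import numpy as np, cv2
from workcell import ctrl
def ray(s,r,c):
    K=s['mtx'];u=np.array([(c-K[0,2])/K[0,0],(r-K[1,2])/K[1,1]]);d=u.copy()
    for _ in range(20): d=u/(1+s['k1']*(d@d))
    V=np.array(s['view']);R=V[:3,:3];o=-R.T@V[:3,3]
    return o,R.T@np.array([d[0],-d[1],-1.])
def atz(s,r,c,z):
    o,d=ray(s,r,c);return o+d*(z-o[2])/d[2]
def proj(s,p):
    V=np.array(s['view']);q=V[:3,:3]@p+V[:3,3];a=np.array([q[0],-q[1]])/-q[2]
    a=a*(1+s['k1']*(a@a));K=s['mtx'];return np.array([K[1,1]*a[1]+K[1,2],K[0,0]*a[0]+K[0,2]])
E
python3 - <<'E'
from h import *
for n in('scene','top'):
    s=ctrl.snapshot(n);cv2.imwrite(f'pics/{n}0.png',cv2.resize(s['image'][:,:,::-1],(768,576)))
    print(n,s['mtx'],s['k1'],np.round(s['view'],3).tolist())
    for q in('lamp','tab','stand','stop','spool','board_holder'):
        for d in ctrl.cut_out(s,q)[:4]: print(q,round(d['p'],2),d['point'],d['pixels'].sum())
st=ctrl.read_state();print(st)
E
```

```text
scene [[352.90491227   0.         249.19928938]
 [  0.         352.90491227 192.30458417]
 [  0.           0.           1.        ]] 0.009026455379582058 [[0.331, 0.944, -0.006, -0.176], [-0.626, 0.224, 0.747, 0.237], [0.706, -0.243, 0.665, -1.569], [0.0, 0.0, 0.0, 1.0]]
lamp 0.73 [209.6, 215.9] 520
lamp 0.72 [242.5, 283.7] 769
lamp 0.71 [270.5, 233.8] 258
tab 0.98 [244.8, 287.5] 764
tab 0.8 [274.6, 237.7] 317
tab 0.59 [209.0, 215.2] 471
stand 0.92 [253.9, 187.7] 1910
stand 0.33 [221.2, 371.0] 953
spool 0.55 [246.3, 246.4] 284
board_holder 0.96 [199.8, 289.7] 705
top [[372.92397751   0.         259.34355852]
 [  0.         372.92397751 188.02222651]
 [  0.           0.           1.        ]] 0.01374300768183741 [[0.115, -0.993, 0.006, -0.066], [0.973, 0.114, 0.202, -0.593], [-0.202, -0.017, 0.979, -1.049], [0.0, 0.0, 0.0, 1.0]]
lamp 0.84 [179.0, 307.0] 400
lamp 0.78 [165.0, 238.1] 609
lamp 0.29 [228.6, 117.4] 1812
tab 0.75 [156.5, 296.5] 172
tab 0.67 [181.7, 312.0] 376
tab 0.62 [162.2, 241.1] 607
stand 0.62 [197.1, 325.3] 2114
stop 0.52 [198.0, 191.2] 51
spool 0.6 [175.8, 277.1] 193
board_holder 0.59 [221.5, 203.7] 1079
{'t': 0.7, 'joint_pos': array([-1.25154377,  0.4173767 , -0.01033051,  1.6136319 ,  0.00468926,
        1.1107339 , -0.05300301]), 'joint_vel': array([ 0.00226527,  0.00068469,  0.00081401, -0.00107663,  0.0001985 ,
        0.00218707, -0.00107241]), 'effort': array([-1.19995307e-04, -8.64063191e+01,  6.77481461e-01, -4.35160589e+01,
        1.90077082e-02,  1.91071114e-03, -5.60118463e-05]), 'position': array([0.22057433, 0.58473552, 0.23126107]), 'tool_rot': array([ 1.79388284e-01,  9.83778349e-01, -6.32372870e-05, -1.10336061e-06]), 'force': array([1.18654677, 0.69697983, 0.08092083]), 'torque': array([-0.01598165, -0.02251902,  0.05067837]), 'grasp_force': 0.0, 'opening': 0.08513478664564526}
```

View pics/scene0.png

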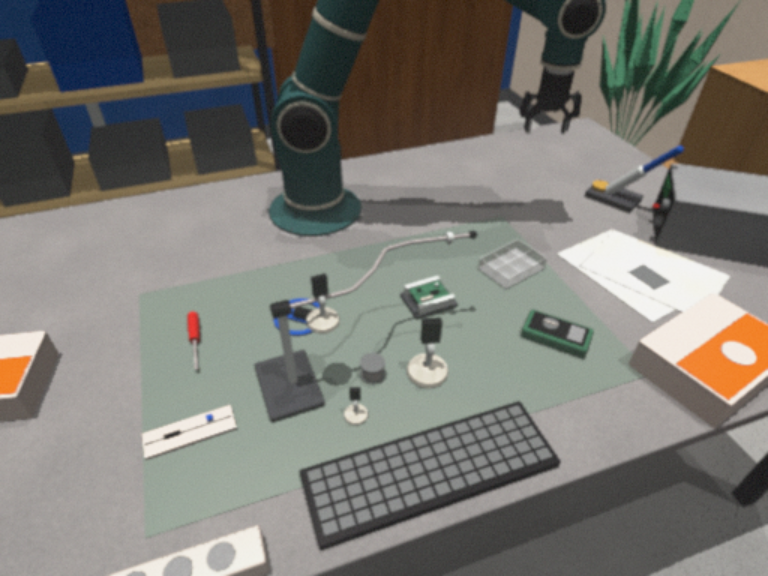

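View pics/top0.png

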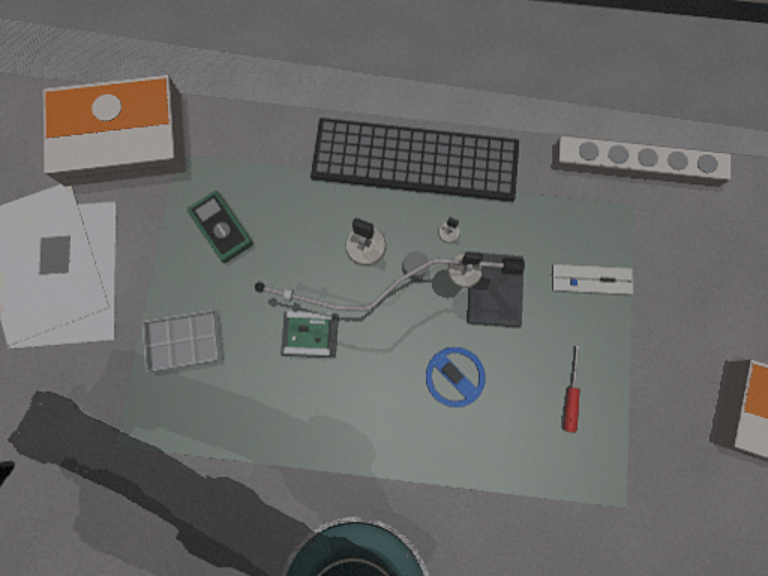

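Middle-sized candidate: of the three lamp-like things, the large one is at top view (363,240) and the small one at (450,228). Both stand on the bench. The mid-sized one, at (465,267), hangs on the rail, so that is the lamp meant. I'll confirm this in an enlarged view rectified to rail height.

```bash
python3 - <<'E'
from h import *
s=ctrl.snapshot('top');np.save('pics/top.npy',s,allow_pickle=True)
for r,c in [(265,512),(262,430),(305,368),(295,290),(287,260)]: print(np.round(atz(s,r/1.5,c/1.5,.215),3))
# ortho at z=.215: row->-x ... use image up=+x, right=-y; 1.4px/mm... 
P=[atz(s,r/1.5,c/1.5,.215) for r,c in [(265,512),(287,260),(340,350),(210,400)]]
P=np.array(P);x0=P[:,0].max();y0=P[:,1].max()+.02;print(x0,y0)
S=1500.
W=800;H=420
jj,ii=np.meshgrid(np.arange(W),np.arange(H))
X=x0-ii/S;Y=y0-jj/S
V=np.array(s['view']);p=np.stack([X,Y,np.full_like(X,.215)],-1)@V[:3,:3].T+V[:3,3]
a=p[...,0]/-p[...,2];b=-p[...,1]/-p[...,2];f=1+s['k1']*(a*a+b*b);K=s['mtx']
im=cv2.remap(s['image'],(K[0,0]*a*f+K[0,2]).astype('f4'),(K[1,1]*b*f+K[1,2]).astype('f4'),cv2.INTER_CUBIC)
np.savez('pics/o.npz',im=im,x0=x0,y0=y0,S=S)
cv2.imwrite('pics/ortho.png',im[:,:,::-1])
E
```

```text
[ 0.619 -0.206  0.215]
[ 0.608 -0.066  0.215]
[0.521 0.03  0.215]
[0.523 0.164 0.215]
[0.531 0.216 0.215]
0.6948142347218045 0.2361206062321202
```

View pics/ortho.png

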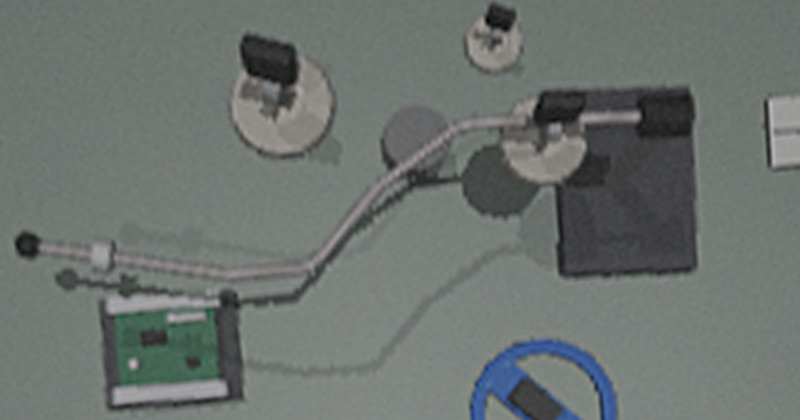

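The crop confirms it: the mid-sized lamp (ring/tab around (550,110)) is on the rail, with the large one at (285,90) and the small one at (495,35) off it. The rail runs from the clamp (665,113) through corner 1 (462,125), a kink (~382,187), corner 2 (315,265) and a kink (~235,273) to the collar (102,255).

```bash
python3 - <<'E'
from h import *
o=np.load('pics/o.npz');im=cv2.GaussianBlur(o['im'],(0,0),1).astype(float);x0,y0,S=o['x0'],o['y0'],o['S']
m=im[...,0]-0.0*im[...,1]
chroma=im[...,0]-im[...,1]
w2=lambda p:np.array([x0-p[1]/S,y0-p[0]/S])
segs=[((635,117),(592,119)),((520,119),(470,124)),((448,134),(390,180)),((376,194),(325,254)),((300,266),(240,272)),((228,273),(120,256)),((88,252),(40,246))]
L=[]
for a,b in segs:
    a=np.array(a,float);b=np.array(b,float)
    for it in range(3):
        d=b-a;l=np.hypot(*d);d/=l;n=np.array([-d[1],d[0]]);ts=np.linspace(0,l,30);off=np.arange(-9,9.1,.5)
        pts=a+ts[:,None,None]*d+off[None,:,None]*n
        v=cv2.remap(chroma.astype('f4'),pts[...,0].astype('f4'),pts[...,1].astype('f4'),cv2.INTER_LINEAR)
        w=np.clip(v-np.median(v[:, [0,1,2,-1,-2,-3]])-3,0,None)
        c=(w*off).sum(1)/(w.sum(1)+1e-6);ok=w.sum(1)>10
        k=np.polyfit(ts[ok],c[ok],1);res=np.std(c[ok]-np.polyval(k,ts[ok]))
        a,b=a+n*k[1],a+d*l+n*np.polyval(k,l)
    A,B=w2(a),w2(b);L.append((A,B));print(np.round(A,4),np.round(B,4),'ang',round(np.arctan2(-(B-A)[0],(B-A)[1]),3),'rms px',round(res,2),ok.sum())
def X(i,j):
    (A,B),(C,D)=L[i],L[j];t=np.linalg.solve(np.array([B-A,-(D-C)]).T,C-A);return A+t[0]*(B-A)
names=['c1','k1','c2','k2']
Q=[X(1,2),X(2,3),X(3,4),X(4,5)]
for n,q in zip(names,Q):print(n,np.round(q,4))
print('dist',[round(np.hypot(*(Q[i+1]-Q[i])),4) for i in range(3)])
s=np.load('pics/top.npy',allow_pickle=True).item()
print('stop px', w2((115,256)),w2((93,253)),np.hypot(*(w2((112,256))-Q[2])))
for q in('stop','tab'):
    for d in ctrl.cut_out(ctrl.snapshot('top'),q): 
        z=.215 if q=='stop' else .267; print(q,d['p'],d['point'],atz(s,*d['point'],z))
# tab in second camera too
t=ctrl.snapshot('scene')
for d in ctrl.cut_out(t,'tab')[:3]: print('scene tab',d['point'],atz(t,*d['point'],.25))
# lines printed through stop region, tab top region dark px in ortho (z=.2675)
for z in(.2675,):
    for p in [(533,107),(537,91),(585,93),(580,122)]:
        w=w2(p);px=proj(s,np.array([*w,.215]));print('tabcorner',p,np.round(atz(s,*px,z)[:2],4))
for p in [(640,94),(694,90),(692,137),(560,92),(693,270),(560,275)]:
    w=w2(p);px=proj(s,np.array([*w,.215]));print('foot/clamp',p,np.round(atz(s,*px,.016)[:2],4))
E
```

```text
[ 0.6171 -0.1872] [ 0.6162 -0.1585] ang 0.029 rms px 1.13 30
[ 0.6144 -0.1106] [ 0.6128 -0.0772] ang 0.045 rms px 0.98 30
[ 0.6057 -0.0624] [ 0.5761 -0.0229] ang 0.643 rms px 0.69 30
[ 0.567  -0.0128] [0.5264 0.0206] ang 0.883 rms px 0.39 30
[0.516 0.036] [0.5126 0.076 ] ang 0.084 rms px 0.46 30
[0.512  0.0842] [0.5226 0.1564] ang -0.145 rms px 0.34 30
[0.5257 0.1776] [0.5303 0.2095] ang -0.142 rms px 0.34 30
c1 [ 0.6126 -0.0716]
k1 [ 0.5708 -0.0159]
c2 [0.5166 0.0286]
k2 [0.512  0.0836]
dist [np.float64(0.0696), np.float64(0.0702), np.float64(0.0551)]
stop px [0.52414757 0.15945394] [0.52614757 0.17412061] 0.13302941196976
stop 0.55 [197.2, 188.7] [0.52041557 0.1750636  0.215     ]
tab 0.84 [182.1, 312.8] [ 0.58364623 -0.12798873  0.267     ]
tab 0.6 [162.1, 243.7] [0.61397522 0.04429373 0.267     ]
tab 0.51 [158.1, 295.4] [ 0.63880723 -0.08038638  0.267     ]
tab 0.48 [197.3, 192.2] [0.51291535 0.15601806 0.267     ]
scene tab [242.8, 285.9] [ 0.85046862 -0.02205745  0.25      ]
scene tab [276.0, 235.9] [ 0.89742819 -0.15552754  0.25      ]
scene tab [210.7, 212.4] [ 0.69469278 -0.15193373  0.25      ]
tabcorner (533, 107) [ 0.6094 -0.1134]
tabcorner (537, 91) [ 0.6194 -0.116 ]
tabcorner (585, 93) [ 0.6182 -0.1462]
tabcorner (580, 122) [ 0.5999 -0.143 ]
foot/clamp (640, 94) [ 0.6875 -0.2276]
foot/clamp (694, 90) [ 0.6907 -0.2713]
foot/clamp (692, 137) [ 0.6527 -0.2697]
foot/clamp (560, 92) [ 0.6891 -0.1629]
foot/clamp (693, 270) [ 0.5451 -0.2705]
foot/clamp (560, 275) [ 0.5411 -0.1629]
```

```bash
cat > plan.py <<'E'
from h import *
from scipy.spatial.transform import Rotation as R
def pose():
    st=ctrl.read_state();M=R.from_quat(st['tool_rot']).as_matrix();return np.array(st['position']),np.arctan2(M[1,0],M[0,0]),st,M
def rows(p,h,targets):
    """targets: list of (x,y,z,heading,n,opening_mm)"""
    out=[];p=np.array(p,float)
    for x,y,z,H,n,g in targets:
        d=(np.array([x,y,z])-p)/n;dh=(H-h)/n
        for _ in range(n):
            ex=np.array([np.cos(h),np.sin(h),0]);ey=np.array([np.sin(h),-np.cos(h),0])
            out.append([g,round(1e3*d@ex,1),round(1e3*d@ey,1),round(-1e3*d[2],1),round(-dh,4)]);p=p+d;h+=dh
    for i in range(0,len(out),5): print([float(v) for r in out[i:i+5] for v in r])
def say():
    p,h,st,M=pose();print('t',round(st['t'],2),'p',np.round(p,4),'h',round(h,4),'F',np.round(st['force'],1),'op',round(st['opening']*1e3,1),'grip',round(st['grasp_force'],1),'tilt',np.round(M[:2,2],4))
E
python3 - <<'E'
from plan import *
say();p,h,_,_=pose()
rows(p,h,[(.23,.55,.33,h,2,85),(.6145,-.131,.33,1.608,16,85),(.6145,-.131,.30,1.608,2,85)])
E
```

```text
t 1.05 p [0.2206 0.5848 0.2313] h 2.7809 F [-0.4 -0.2 -0.9] op 85.3 grip 0.0 tilt [-0.     -0.0001]
[85.0, -10.5, -14.6, -49.4, -0.0, 85.0, -10.5, -14.6, -49.4, -0.0, 85.0, -37.5, -31.3, 0.0, 0.0733, 85.0, -39.7, -28.5, 0.0, 0.0733, 85.0, -41.7, -25.5, 0.0, 0.0733]
[85.0, -43.4, -22.4, 0.0, 0.0733, 85.0, -45.0, -19.2, 0.0, 0.0733, 85.0, -46.2, -15.8, 0.0, 0.0733, 85.0, -47.3, -12.4, 0.0, 0.0733, 85.0, -48.1, -8.9, 0.0, 0.0733]
[85.0, -48.6, -5.3, 0.0, 0.0733, 85.0, -48.8, -1.8, 0.0, 0.0733, 85.0, -48.8, 1.8, 0.0, 0.0733, 85.0, -48.6, 5.4, 0.0, 0.0733, 85.0, -48.1, 8.9, 0.0, 0.0733]
[85.0, -47.3, 12.4, 0.0, 0.0733, 85.0, -46.2, 15.8, 0.0, 0.0733, 85.0, -45.0, 19.2, 0.0, 0.0733, 85.0, 0.0, 0.0, 15.0, -0.0, 85.0, 0.0, 0.0, 15.0, -0.0]
```

Call:
{"fn": "servo_tool", "kwargs": {"deltas": [85,-10.5,-14.6,-49.4,0,85,-10.5,-14.6,-49.4,0,85,-37.5,-31.3,0,0.0733,85,-39.7,-28.5,0,0.0733,85,-41.7,-25.5,0,0.0733]}}

```text
t: 1.68
position: [0.3027, 0.4209, 0.3303]
tool_rot: [0.287, 0.958, 0.0, 0.0]
force: [1.1, 0.1, 0.1]
opening: 0.0847
grasp_force: 0.0
```

Call:
{"fn": "servo_tool", "kwargs": {"deltas": [85,-43.4,-22.4,0,0.0733,85,-45,-19.2,0,0.0733,85,-46.2,-15.8,0,0.0733,85,-47.3,-12.4,0,0.0733,85,-48.1,-8.9,0,0.0733]}}

```text
t: 2.3
position: [0.4228, 0.2081, 0.3303]
tool_rot: [0.457, 0.889, 0.0, 0.0]
force: [0.3, 1.5, 0.4]
opening: 0.0849
grasp_force: 0.0
```

Call:
{"fn": "servo_tool", "kwargs": {"deltas": [85,-48.6,-5.3,0,0.0733,85,-48.8,-1.8,0,0.0733,85,-48.8,1.8,0,0.0733,85,-48.6,5.4,0,0.0733,85,-48.1,8.9,0,0.0733]}}

```text
t: 2.92
position: [0.543, -0.0046, 0.3303]
tool_rot: [0.611, 0.791, 0.0, 0.0]
force: [0.9, 0.1, 0.1]
opening: 0.0852
grasp_force: 0.0
```

Call:
{"fn": "servo_tool", "kwargs": {"deltas": [85,-47.3,12.4,0,0.0733,85,-46.2,15.8,0,0.0733,85,-45,19.2,0,0.0733,85,0,0,0,0,85,0,0,0,0]}}

```text
t: 3.55
position: [0.6143, -0.1306, 0.3299]
tool_rot: [0.694, 0.72, -0.0, -0.0]
force: [0.2, 0.9, 0.3]
opening: 0.0848
grasp_force: 0.0
```

```bash
python3 - <<'E'
from plan import *
say();p,h,_,_=pose()
rows(p,h,[(.6145,-.131,.28,1.608,3,85),(.6145,-.131,.236,1.608,7,85)])
s=ctrl.snapshot('top')
z=p[2]
for d in ctrl.cut_out(s,'tab'): print(d['p'],d['point'],atz(s,*d['point'],.26))
c=s['image'][130:210,260:390];cv2.imwrite('pics/t1.png',cv2.resize(c[:,:,::-1],None,fx=5,fy=5,interpolation=cv2.INTER_CUBIC))
E
```

```text
t 3.55 p [ 0.6143 -0.1306  0.3299] h 1.6086 F [0.2 0.9 0.3] op 84.8 grip 0.0 tilt [-0.0005  0.0001]
[85.0, -0.1, 0.1, 16.6, 0.0002, 85.0, -0.1, 0.1, 16.6, 0.0002, 85.0, -0.1, 0.1, 16.6, 0.0002, 85.0, -0.0, 0.0, 6.3, -0.0, 85.0, -0.0, 0.0, 6.3, -0.0]
[85.0, -0.0, 0.0, 6.3, -0.0, 85.0, -0.0, 0.0, 6.3, -0.0, 85.0, -0.0, 0.0, 6.3, -0.0, 85.0, -0.0, 0.0, 6.3, -0.0, 85.0, -0.0, 0.0, 6.3, -0.0]
0.72 [164.0, 242.2] [0.61065228 0.04785054 0.26      ]
0.25 [189.9, 394.2] [ 0.58888999 -0.32690723  0.26      ]
```

Call:
{"fn": "servo_tool", "kwargs": {"deltas": [85,0,0,16.6,0,85,0,0,16.6,0,85,0,0,16.6,0,85,0,0,6.3,0,85,0,0,6.3,0], "newtons": 30}}

```text
t: 4.28
position: [0.6145, -0.1311, 0.2674]
tool_rot: [0.694, 0.72, -0.0, 0.0]
force: [-0.2, 0.3, -0.2]
opening: 0.0853
grasp_force: 0.0
```

Call:
{"fn": "servo_tool", "kwargs": {"deltas": [85,0,0,6.3,0,85,0,0,6.3,0,85,0,0,6.3,0,85,0,0,6.3,0,85,0,0,6.3,0]}}

```text
t: 4.9
position: [0.6144, -0.131, 0.2358]
tool_rot: [0.694, 0.72, -0.0, 0.0]
force: [0.5, 1.0, 0.3]
opening: 0.0849
grasp_force: 0.0
```

```bash
python3 - <<'E'
from plan import *
say()
s=ctrl.snapshot('scene')
im=cv2.resize(s['image'][:,:,::-1][140:260,150:300],None,fx=5,fy=5,interpolation=cv2.INTER_CUBIC)
def mk(p,c):
    r,cc=proj(s,np.array(p));cv2.circle(im,(int((cc-150)*5+2),int((r-140)*5+2)),3,c,-1)
for z in(.2275,.2675):
    for a,b in((6,14),(6,-14),(-6,14),(-6,-14)): mk((.6145+a/1e3,-.131+b/1e3,z),(0,255,255))
for q in [(.6171,-.1872),(.6126,-.0716),(.5708,-.0159),(.5166,.0286),(.512,.0836)]: mk((*q,.215),(0,0,255))
cv2.imwrite('pics/s1.png',im)
E
```

```text
t 4.9 p [ 0.6144 -0.131   0.2358] h 1.608 F [0.5 1.  0.3] op 84.9 grip 0.0 tilt [ 0.     -0.0001]
```

View pics/s1.png

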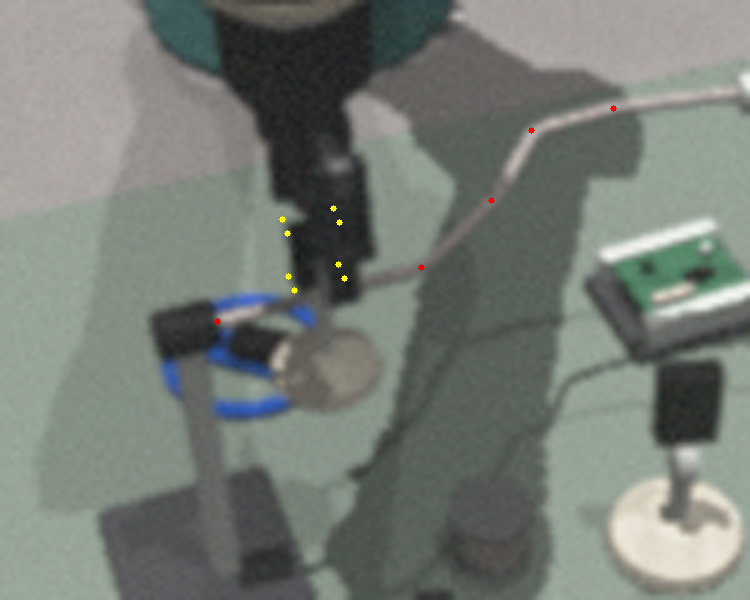

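The rail points coincide with the rail in the second camera: corner 1 at (421,268), corner 2 at (531,130). The tab sits between the fingers at (318,250), so I'll close.

Call:
{"fn": "servo_tool", "kwargs": {"deltas": [25,0,0,0,0,8,0,0,0,0,8,0,0,0,0,8,0,0,0,0,8,0,0,0,0], "newtons": 40}}

```text
t: 5.58
position: [0.6144, -0.131, 0.2364]
tool_rot: [0.694, 0.72, 0.0, 0.0]
force: [-0.7, 0.4, 2.3]
opening: 0.0117
grasp_force: 43.3
```

```bash
cat >> plan.py <<'E'
def avg(n=6):
    F=[]
    for _ in range(n): ctrl.snapshot('top');F.append(ctrl.read_state()['force'])
    print('Favg',np.round(np.mean(F,0),2),'sd',np.round(np.std(F,0),2),np.round(ctrl.read_state()['torque'],2))
E
python3 -c "
from plan import *
avg();say()"
```

```text
Favg [-1.65  0.61  3.21] sd [0.42 0.4  0.57] [ 0.1   0.36 -0.01]
t 5.88 p [ 0.6144 -0.131   0.2364] h 1.608 F [-1.8  0.8  3.6] op 11.3 grip 43.4 tilt [ 0.0002 -0.0001]
```

Call:
{"fn": "servo_tool", "kwargs": {"deltas": [8,0,0,-0.5,0,8,0,0,-0.5,0,8,0,0,-0.5,0,8,0,0,-0.5,0,8,0,0,0,0]}}

```text
t: 6.5
position: [0.6144, -0.131, 0.2382]
tool_rot: [0.694, 0.72, -0.0, 0.0]
force: [0.5, -0.4, -1.7]
opening: 0.0112
grasp_force: 42.6
```

```bash
python3 -c "
from plan import *
avg();say()"
```

```text
Favg [ 0.27  0.1  -2.4 ] sd [0.43 0.4  0.44] [ 0.01  0.02 -0.06]
t 6.8 p [ 0.6144 -0.131   0.2382] h 1.608 F [ 0.2  0.6 -3.3] op 11.5 grip 42.6 tilt [-0.     -0.0001]
```

Call:
{"fn": "servo_tool", "kwargs": {"deltas": [8,0,0.5,0,0,8,0,0.5,0,0,8,0,0.5,0,0,8,0,0,0,0,8,0,0,0,0]}}

```text
t: 7.42
position: [0.6159, -0.1309, 0.2382]
tool_rot: [0.694, 0.72, -0.0, 0.0]
force: [-0.3, -0.0, -3.2]
opening: 0.0113
grasp_force: 42.6
```

Call:
{"fn": "servo_tool", "kwargs": {"deltas": [8,0,-1,0,0,8,0,-1,0,0,8,0,-1,0,0,8,0,0,0,0,8,0,0,0,0]}}

```text
t: 8.05
position: [0.6129, -0.131, 0.2382]
tool_rot: [0.694, 0.72, -0.0, 0.0]
force: [-0.0, -0.1, -3.0]
opening: 0.0117
grasp_force: 42.6
```

```bash
cat > path.py <<'E'
from plan import *
V=np.array([(.6149,-.1311),(.6126,-.0716),(.5708,-.0159),(.5166,.0286),(.512,.0836),(.5257,.1776)])
def path():
    P=[V[0]]
    for i,r in zip(range(1,5),(.028,.015,.028,.015)):
        a=V[i-1]-V[i];b=V[i+1]-V[i];a/=np.hypot(*a);b/=np.hypot(*b)
        th=np.arccos(-a@b);t=r*np.tan(th/2);u=np.linspace(0,1,21)[:,None]
        P+=list((1-u)**2*(V[i]+a*t)+2*u*(1-u)*V[i]+u**2*(V[i]+b*t))
    P=np.array(P+[V[5]]);s=np.r_[0,np.cumsum(np.hypot(*np.diff(P,axis=0).T))]
    S=np.arange(0,s[-1],.0005);return S,np.c_[np.interp(S,s,P[:,0]),np.interp(S,s,P[:,1])]
S,C=path()
at=lambda s:np.array([np.interp(s,S,C[:,0]),np.interp(s,S,C[:,1])])
def ring(s):
    w=np.mean([at(s+d) for d in np.linspace(-.005,.005,11)],0);e=at(s+.006)-at(s-.006);return w,np.arctan2(e[1],e[0])
def sof(y): 
    return S[np.argmin(abs(C[:,1]-y))]
def run(s0,s1,step=.004,p=None,h=None,off=(0,0),z=.2382):
    n=int(np.ceil((s1-s0)/step));n=-(-n//5)*5
    T=[]
    for s in np.linspace(s0,s1,n+1)[1:]:
        w,H=ring(s);T.append((w[0]+off[0],w[1]+off[1],z,H,1,8));
    rows(p,h,T)
E
python3 - <<'E'
from path import *
p,h,st,_=pose();say()
print('S total',S[-1],'s at c1',sof(-.0716),'k1',sof(-.0159),'c2',sof(.0286),'k2',sof(.0836),'stop',sof(.160))
run(0.0,.120,p=p,h=h)
E
```

```text
t 8.05 p [ 0.6129 -0.131   0.2382] h 1.608 F [-0.  -0.1 -3. ] op 11.7 grip 42.6 tilt [ 0.     -0.0001]
S total 0.34750000000000003 s at c1 0.059500000000000004 k1 0.129 c2 0.197 k2 0.2525 stop 0.33
[8.0, 4.0, 2.0, 0.0, -0.0014, 8.0, 3.9, 0.0, -0.0, 0.0, 8.0, 4.0, -0.0, -0.0, -0.0, 8.0, 4.0, 0.0, -0.0, -0.0, 8.0, 4.0, 0.0, -0.0, 0.0]
[8.0, 4.0, -0.0, -0.0, -0.0, 8.0, 4.0, 0.0, -0.0, 0.0, 8.0, 4.0, -0.0, -0.0, -0.0, 8.0, 4.0, 0.0, -0.0, -0.0, 8.0, 4.0, 0.0, -0.0, -0.0]
[8.0, 4.0, 0.0, -0.0, -0.0, 8.0, 4.0, -0.0, -0.0, -0.0145, 8.0, 4.0, -0.1, -0.0, -0.0603, 8.0, 4.0, -0.2, -0.0, -0.1098, 8.0, 4.0, -0.3, -0.0, -0.144]
[8.0, 4.0, -0.3, -0.0, -0.1371, 8.0, 4.0, -0.2, -0.0, -0.092, 8.0, 4.0, -0.1, -0.0, -0.0432, 8.0, 4.0, -0.0, -0.0, -0.0043, 8.0, 4.0, 0.0, -0.0, 0.0]
[8.0, 4.0, -0.0, -0.0, 0.0, 8.0, 4.0, 0.0, -0.0, -0.0, 8.0, 4.0, -0.0, -0.0, -0.0, 8.0, 4.0, -0.0, -0.0, -0.0, 8.0, 4.0, 0.0, -0.0, 0.0]
[8.0, 4.0, 0.0, -0.0, -0.0, 8.0, 4.0, -0.0, -0.0, 0.0, 8.0, 4.0, -0.0, -0.0, -0.0, 8.0, 4.0, 0.0, -0.0, 0.0, 8.0, 4.0, -0.0, -0.0, -0.0]
```

Call:
{"fn": "servo_tool", "kwargs": {"deltas": [8,4,2,0,-0.0014,8,4,0,0,0,8,4,0,0,0,8,4,0,0,0,8,4,0,0,0]}}

```text
t: 8.68
position: [0.6141, -0.1107, 0.2382]
tool_rot: [0.693, 0.721, -0.0, 0.0]
force: [0.6, 0.7, -3.3]
opening: 0.0112
grasp_force: 42.6
```

Call:
{"fn": "servo_tool", "kwargs": {"deltas": [8,4,0,0,0,8,4,0,0,0,8,4,0,0,0,8,4,0,0,0,8,4,0,0,0]}}

```text
t: 9.3
position: [0.6134, -0.0908, 0.2382]
tool_rot: [0.693, 0.721, -0.0, 0.0]
force: [-0.4, 0.1, -2.4]
opening: 0.0114
grasp_force: 42.6
```

```bash
python3 - <<'E'
from path import *
avg(4);p,h,st,_=pose();say();s=sof(p[1]);print(s,ring(s))
run(s,s+.045,.003,p=p,h=h)
E
```

```text
Favg [ 0.01  0.26 -2.09] sd [0.29 0.16 0.38] [-0.03  0.    0.03]
t 9.5 p [ 0.6134 -0.091   0.2382] h 1.6095 F [ 0.5  0.2 -1.8] op 11.1 grip 42.6 tilt [-0.     -0.0001]
0.04 (array([ 0.61335494, -0.09112985]), np.float64(1.609432552649209))
[8.0, 2.9, -0.0, 0.0, 0.0, 8.0, 3.0, -0.0, -0.0, -0.0022, 8.0, 3.0, -0.0, -0.0, -0.0227, 8.0, 3.0, -0.1, -0.0, -0.0499, 8.0, 3.0, -0.1, -0.0, -0.0775]
[8.0, 3.0, -0.1, -0.0, -0.1035, 8.0, 3.0, -0.2, -0.0, -0.1094, 8.0, 3.0, -0.2, -0.0, -0.1005, 8.0, 3.0, -0.1, -0.0, -0.0738, 8.0, 3.0, -0.1, -0.0, -0.0456]
[8.0, 3.0, -0.0, -0.0, -0.0192, 8.0, 3.0, -0.0, -0.0, -0.0009, 8.0, 3.0, 0.0, -0.0, -0.0, 8.0, 3.0, 0.0, -0.0, -0.0, 8.0, 3.0, 0.0, -0.0, -0.0]
```

No contact so far. Now the first bend.

Call:
{"fn": "servo_tool", "kwargs": {"deltas": [8,3,0,0,0,8,3,0,0,-0.0022,8,3,0,0,-0.0227,8,3,-0.1,0,-0.0499,8,3,-0.1,0,-0.0775]}}

```text
t: 10.12
position: [0.6123, -0.0757, 0.2382]
tool_rot: [0.635, 0.772, -0.0, 0.0]
force: [0.2, 0.1, -3.4]
opening: 0.0115
grasp_force: 42.6
```

Call:
{"fn": "servo_tool", "kwargs": {"deltas": [8,3,-0.1,0,-0.1035,8,3,-0.2,0,-0.1094,8,3,-0.2,0,-0.1005,8,3,-0.1,0,-0.0738,8,3,-0.1,0,-0.0456]}}

```text
t: 10.75
position: [0.6058, -0.0624, 0.2382]
tool_rot: [0.455, 0.891, 0.0, 0.0]
force: [-0.5, -0.1, -3.6]
opening: 0.0116
grasp_force: 42.6
```

```bash
python3 - <<'E'
from path import *
avg(3);p,h,st,_=pose();say();s=sof(p[1]);print(s,ring(s))
run(s,s+.075,.003,p=p,h=h)
E
```

```text
Favg [ 0.18 -0.16 -2.06] sd [0.11 0.17 0.48] [ 0.01 -0.03  0.  ]
t 10.9 p [ 0.6059 -0.0625  0.2383] h 2.1941 F [ 0.   0.1 -1.5] op 11.6 grip 42.6 tilt [0.0001 0.    ]
0.07050000000000001 (array([ 0.60569855, -0.06242183]), np.float64(2.1995733254878043))
[8.0, 2.7, -0.2, 0.1, -0.0196, 8.0, 2.5, -0.0, -0.0, -0.0009, 8.0, 2.5, -0.0, -0.0, -0.0, 8.0, 2.5, -0.0, -0.0, -0.0, 8.0, 2.5, -0.0, -0.0, -0.0]
[8.0, 2.5, -0.0, -0.0, 0.0, 8.0, 2.5, 0.0, -0.0, -0.0, 8.0, 2.5, -0.0, -0.0, -0.0, 8.0, 2.5, 0.0, -0.0, -0.0, 8.0, 2.5, 0.0, -0.0, -0.0]
[8.0, 2.5, 0.0, -0.0, -0.0, 8.0, 2.5, -0.0, -0.0, 0.0, 8.0, 2.5, -0.0, -0.0, 0.0, 8.0, 2.5, -0.0, -0.0, -0.0, 8.0, 2.5, -0.0, -0.0, -0.0]
[8.0, 2.5, -0.0, -0.0, -0.0, 8.0, 2.5, -0.0, -0.0, -0.0, 8.0, 2.5, -0.0, -0.0, -0.0, 8.0, 2.5, 0.0, -0.0, 0.0, 8.0, 2.5, 0.0, -0.0, -0.0]
[8.0, 2.5, -0.0, -0.0, -0.0128, 8.0, 2.5, -0.0, -0.0, -0.044, 8.0, 2.5, -0.1, -0.0, -0.05, 8.0, 2.5, -0.1, -0.0, -0.0501, 8.0, 2.5, -0.1, -0.0, -0.0498]
[8.0, 2.5, -0.1, -0.0, -0.0304, 8.0, 2.5, -0.0, -0.0, -0.0025, 8.0, 2.5, 0.0, -0.0, -0.0, 8.0, 2.5, 0.0, -0.0, 0.0, 8.0, 2.5, 0.0, -0.0, -0.0]
```

First bend passed cleanly. Next is the second leg, in larger steps along the straight part.

Call:
{"fn": "servo_tool", "kwargs": {"deltas": [8,4.2,-0.2,0,-0.02,8,4,0,0,0,8,4,0,0,0,8,4,0,0,0,8,4,0,0,0]}}

```text
t: 11.52
position: [0.5935, -0.0463, 0.2382]
tool_rot: [0.447, 0.894, -0.0, 0.0]
force: [-0.5, -0.4, -2.6]
opening: 0.0108
grasp_force: 42.6
```

Call:
{"fn": "servo_tool", "kwargs": {"deltas": [8,4,0,0,0,8,4,0,0,0,8,4,0,0,0,8,4,0,0,0,8,4,0,0,0]}}

```text
t: 12.15
position: [0.5815, -0.0303, 0.2382]
tool_rot: [0.447, 0.894, -0.0, 0.0]
force: [0.2, -0.1, -2.8]
opening: 0.0115
grasp_force: 42.6
```

```bash
python3 - <<'E'
from path import *
avg(3);p,h,st,_=pose();say();s=sof(p[1]);print(s,ring(s))
run(s,s+.075,.003,p=p,h=h)
E
```

```text
Favg [ 0.26  0.35 -2.45] sd [0.35 1.07 0.5 ] [-0.05  0.01 -0.  ]
t 12.3 p [ 0.5816 -0.0303  0.2382] h 2.2147 F [-0.2 -1.  -1.9] op 11.2 grip 42.6 tilt [ 0. -0.]
0.1105 (array([ 0.58169828, -0.03042235]), np.float64(2.2145846268496676))
[8.0, 2.9, -0.0, 0.0, 0.0002, 8.0, 3.0, -0.0, -0.0, 0.0, 8.0, 3.0, -0.0, -0.0, -0.0, 8.0, 3.0, -0.0, -0.0, -0.0075, 8.0, 3.0, -0.0, -0.0, -0.0493]
[8.0, 3.0, -0.1, -0.0, -0.06, 8.0, 3.0, -0.1, -0.0, -0.06, 8.0, 3.0, -0.1, -0.0, -0.0522, 8.0, 3.0, -0.0, -0.0, -0.0105, 8.0, 3.0, -0.0, -0.0, -0.0]
[8.0, 3.0, -0.0, -0.0, -0.0, 8.0, 3.0, 0.0, -0.0, -0.0, 8.0, 3.0, -0.0, -0.0, -0.0, 8.0, 3.0, 0.0, -0.0, 0.0, 8.0, 3.0, 0.0, -0.0, -0.0]
[8.0, 3.0, -0.0, -0.0, -0.0, 8.0, 3.0, 0.0, -0.0, 0.0, 8.0, 3.0, -0.0, -0.0, -0.0, 8.0, 3.0, -0.0, -0.0, 0.0, 8.0, 3.0, 0.0, -0.0, -0.0]
[8.0, 3.0, -0.0, -0.0, -0.0, 8.0, 3.0, -0.0, -0.0, 0.0, 8.0, 3.0, 0.0, -0.0, -0.0, 8.0, 3.0, 0.0, -0.0, 0.0036, 8.0, 3.0, 0.0, -0.0, 0.0243]
```

Call:
{"fn": "servo_tool", "kwargs": {"deltas": [8,3,0,0,0,8,3,0,0,0,8,3,0,0,0,8,3,0,0,-0.0075,8,3,0,0,-0.0493]}}

```text
t: 12.92
position: [0.5725, -0.0183, 0.2382]
tool_rot: [0.421, 0.907, -0.0, 0.0]
force: [-0.1, 0.5, -2.1]
opening: 0.0113
grasp_force: 42.6
```

Call:
{"fn": "servo_tool", "kwargs": {"deltas": [8,3,-0.1,0,-0.06,8,3,-0.1,0,-0.06,8,3,-0.1,0,-0.0522,8,3,0,0,-0.0105,8,3,0,0,0]}}

```text
t: 13.55
position: [0.5615, -0.0083, 0.2382]
tool_rot: [0.337, 0.941, -0.0, 0.0]
force: [-0.1, 0.2, -3.1]
opening: 0.0111
grasp_force: 42.6
```

Call:
{"fn": "servo_tool", "kwargs": {"deltas": [8,3,0,0,0,8,3,0,0,0,8,3,0,0,0,8,3,0,0,0,8,3,0,0,0]}}

```text
t: 14.18
position: [0.5499, 0.0013, 0.2382]
tool_rot: [0.337, 0.941, -0.0, -0.0]
force: [0.4, -0.2, -2.9]
opening: 0.0114
grasp_force: 42.6
```

```bash
python3 - <<'E'
from path import *
avg(3);p,h,st,_=pose();say();s=sof(p[1]);print(s,ring(s))
run(s,s+.075,.003,p=p,h=h)
E
```

```text
Favg [-0.23 -0.31 -2.11] sd [0.11 0.7  0.21] [ 0.   -0.06 -0.01]
t 14.32 p [0.55   0.0012 0.2383] h 2.4541 F [-0.1 -0.7 -2.3] op 11.6 grip 42.6 tilt [0.0001 0.    ]
0.1555 (array([0.55004023, 0.00114446]), np.float64(2.4541575157631974))
[8.0, 2.9, -0.1, 0.1, -0.0, 8.0, 3.0, 0.0, -0.0, 0.0, 8.0, 3.0, -0.0, -0.0, -0.0, 8.0, 3.0, -0.0, -0.0, 0.0, 8.0, 3.0, 0.0, -0.0, -0.0]
[8.0, 3.0, -0.0, -0.0, -0.0, 8.0, 3.0, -0.0, -0.0, 0.0, 8.0, 3.0, 0.0, -0.0, -0.0, 8.0, 3.0, 0.0, -0.0, 0.0036, 8.0, 3.0, 0.0, -0.0, 0.0243]
[8.0, 3.0, 0.1, -0.0, 0.0514, 8.0, 3.0, 0.1, -0.0, 0.0793, 8.0, 3.0, 0.1, -0.0, 0.1045, 8.0, 3.0, 0.2, -0.0, 0.1125, 8.0, 3.0, 0.2, -0.0, 0.1129]
[8.0, 3.0, 0.2, -0.0, 0.1095, 8.0, 3.0, 0.2, -0.0, 0.092, 8.0, 3.0, 0.1, -0.0, 0.0631, 8.0, 3.0, 0.1, -0.0, 0.0356, 8.0, 3.0, 0.0, -0.0, 0.0112]
[8.0, 3.0, -0.0, -0.0, -0.0, 8.0, 3.0, -0.0, -0.0, -0.0, 8.0, 3.0, -0.0, -0.0, -0.0, 8.0, 3.0, -0.0, -0.0, -0.0, 8.0, 3.0, 0.0, -0.0, 0.0]
```

Call:
{"fn": "servo_tool", "kwargs": {"deltas": [8,3,0,0,0,8,3,0,0,0,8,3,0,0,0,8,3,0,0,0,8,3,0,0,0]}}

```text
t: 14.95
position: [0.5383, 0.0108, 0.2382]
tool_rot: [0.337, 0.941, -0.0, 0.0]
force: [-0.2, 0.2, -2.4]
opening: 0.0116
grasp_force: 42.6
```

Call:
{"fn": "servo_tool", "kwargs": {"deltas": [8,3,0,0,0,8,3,0,0,0,8,3,0,0,0,8,3,0,0,0.0036,8,3,0,0,0.0243]}}

```text
t: 15.58
position: [0.5267, 0.0203, 0.2382]
tool_rot: [0.351, 0.936, -0.0, 0.0]
force: [-0.8, -0.3, -2.5]
opening: 0.0114
grasp_force: 42.6
```

Call:
{"fn": "servo_tool", "kwargs": {"deltas": [8,3,0.1,0,0.0514,8,3,0.1,0,0.0793,8,3,0.1,0,0.1045,8,3,0.2,0,0.1125,8,3,0.2,0,0.1129]}}

```text
t: 16.2
position: [0.5177, 0.0321, 0.2383]
tool_rot: [0.557, 0.831, 0.0, 0.0]
force: [-0.2, 1.1, -2.3]
opening: 0.0115
grasp_force: 42.6
```

```bash
python3 - <<'E'
from path import *
avg(3);p,h,st,_=pose();say();s=sof(p[1]);print(s,ring(s))
run(s,s+.075,.003,p=p,h=h)
E
```

```text
Favg [-0.15  0.35 -2.1 ] sd [0.25 0.42 0.54] [-0.02  0.03  0.03]
t 16.35 p [0.5178 0.0322 0.2382] h 1.9671 F [-0.3  0.1 -1.8] op 11.5 grip 42.6 tilt [ 0.     -0.0001]
0.201 (array([0.51763602, 0.03233418]), np.float64(1.947181540574173))
[8.0, 2.7, 0.1, 0.0, 0.1109, 8.0, 2.5, 0.1, -0.0, 0.0786, 8.0, 2.5, 0.1, -0.0, 0.0588, 8.0, 2.5, 0.1, -0.0, 0.0388, 8.0, 2.5, 0.0, -0.0, 0.0208]
[8.0, 2.5, 0.0, -0.0, 0.0049, 8.0, 2.5, 0.0, -0.0, -0.0, 8.0, 2.5, -0.0, -0.0, -0.0, 8.0, 2.5, 0.0, -0.0, -0.0, 8.0, 2.5, -0.0, -0.0, -0.0]
[8.0, 2.5, -0.0, -0.0, -0.0, 8.0, 2.5, 0.0, -0.0, 0.0, 8.0, 2.5, -0.0, -0.0, -0.0, 8.0, 2.5, -0.0, -0.0, -0.0, 8.0, 2.5, 0.0, -0.0, -0.0]
[8.0, 2.5, -0.0, -0.0, 0.0, 8.0, 2.5, -0.0, -0.0, -0.0, 8.0, 2.5, 0.0, -0.0, 0.0028, 8.0, 2.5, 0.0, -0.0, 0.0311, 8.0, 2.5, 0.0, -0.0, 0.0475]
[8.0, 2.5, 0.1, -0.0, 0.0477, 8.0, 2.5, 0.1, -0.0, 0.0476, 8.0, 2.5, 0.1, -0.0, 0.0412, 8.0, 2.5, 0.0, -0.0, 0.0103, 8.0, 2.5, 0.0, -0.0, -0.0]
[8.0, 2.5, -0.0, -0.0, -0.0, 8.0, 2.5, 0.0, -0.0, -0.0, 8.0, 2.5, -0.0, -0.0, -0.0, 8.0, 2.5, 0.0, -0.0, 0.0, 8.0, 2.5, 0.0, -0.0, -0.0]
```

Call:
{"fn": "servo_tool", "kwargs": {"deltas": [8,2.7,0.1,0,0.1109,8,2.5,0.1,0,0.0786,8,2.5,0.1,0,0.0588,8,2.5,0.1,0,0.0388,8,2.5,0,0,0.0208]}}

```text
t: 16.98
position: [0.5154, 0.0444, 0.2382]
tool_rot: [0.675, 0.737, -0.0, 0.0]
force: [0.1, -0.2, -2.4]
opening: 0.0112
grasp_force: 42.6
```

Call:
{"fn": "servo_tool", "kwargs": {"deltas": [8,2.5,0,0,0.0049,8,2.5,0,0,0,8,2.5,0,0,0,8,2.5,0,0,0,8,2.5,0,0,0]}}

```text
t: 17.6
position: [0.5143, 0.057, 0.2382]
tool_rot: [0.677, 0.736, -0.0, 0.0]
force: [0.2, 0.7, -2.1]
opening: 0.0112
grasp_force: 42.6
```

Call:
{"fn": "servo_tool", "kwargs": {"deltas": [8,2.5,0,0,0,8,2.5,0,0,0,8,2.5,0,0,0,8,2.5,0,0,0,8,2.5,0,0,0]}}

```text
t: 18.23
position: [0.5133, 0.0695, 0.2382]
tool_rot: [0.678, 0.735, -0.0, 0.0]
force: [-0.7, 0.1, -2.1]
opening: 0.0114
grasp_force: 42.6
```

```bash
python3 - <<'E'
from path import *
avg(3);p,h,st,_=pose();say();s=sof(p[1]);print(s,ring(s))
run(s,s+.06,.003,p=p,h=h)
E
```

```text
Favg [ 0.07  0.37 -1.76] sd [0.65 0.47 0.37] [ 0.02 -0.    0.01]
t 18.38 p [0.5133 0.0694 0.2382] h 1.6529 F [ 0.9 -0.2 -1.9] op 11.1 grip 42.6 tilt [ 0.     -0.0001]
0.23850000000000002 (array([0.51318538, 0.06942701]), np.float64(1.6542384915662192))
[8.0, 3.0, -0.1, 0.0, -0.0013, 8.0, 3.0, -0.0, -0.0, -0.0, 8.0, 3.0, 0.0, -0.0, 0.0173, 8.0, 3.0, 0.1, -0.0, 0.0546, 8.0, 3.0, 0.1, -0.0, 0.0572]
[8.0, 3.0, 0.1, -0.0, 0.0571, 8.0, 3.0, 0.1, -0.0, 0.0396, 8.0, 3.0, 0.0, -0.0, 0.0024, 8.0, 3.0, -0.0, -0.0, -0.0, 8.0, 3.0, 0.0, -0.0, -0.0]
[8.0, 3.0, -0.0, -0.0, 0.0, 8.0, 3.0, 0.0, -0.0, -0.0, 8.0, 3.0, 0.0, -0.0, 0.0, 8.0, 3.0, -0.0, -0.0, 0.0, 8.0, 3.0, 0.0, -0.0, -0.0]
[8.0, 3.0, -0.0, -0.0, 0.0, 8.0, 3.0, 0.0, -0.0, -0.0, 8.0, 3.0, -0.0, -0.0, 0.0, 8.0, 3.0, 0.0, -0.0, -0.0, 8.0, 3.0, -0.0, -0.0, -0.0]
```

Call:
{"fn": "servo_tool", "kwargs": {"deltas": [8,3,-0.1,0,0,8,3,0,0,0,8,3,0,0,0.0173,8,3,0.1,0,0.0546,8,3,0.1,0,0.0572]}}

```text
t: 19.0
position: [0.5124, 0.0845, 0.2382]
tool_rot: [0.724, 0.689, -0.0, 0.0]
force: [0.0, 0.5, -3.9]
opening: 0.0112
grasp_force: 42.6
```

Call:
{"fn": "servo_tool", "kwargs": {"deltas": [8,3,0.1,0,0.0571,8,3,0.1,0,0.0396,8,3,0,0,0.0024,8,3,0,0,0,8,3,0,0,0]}}

```text
t: 19.62
position: [0.5144, 0.0993, 0.2382]
tool_rot: [0.757, 0.654, -0.0, 0.0]
force: [-0.4, 0.4, -2.4]
opening: 0.0113
grasp_force: 42.6
```

Call:
{"fn": "servo_tool", "kwargs": {"deltas": [8,3,0,0,0,8,3,0,0,0,8,3,0,0,0,8,3,0,0,0,8,3,0,0,0]}}

```text
t: 20.25
position: [0.5166, 0.1142, 0.2382]
tool_rot: [0.757, 0.654, -0.0, 0.0]
force: [-0.3, -0.0, -3.3]
opening: 0.0112
grasp_force: 42.6
```

```bash
python3 - <<'E'
from path import *
avg(3);p,h,st,_=pose();say();s=sof(p[1]);print(s,ring(s),'to contact',sof(.160)-.005-s)
run(s,s+.03,.003,p=p,h=h)
E
```

```text
Favg [-0.29  0.51 -2.07] sd [0.42 0.63 0.35] [ 0.06  0.02 -0.02]
t 20.4 p [0.5166 0.1141 0.2382] h 1.4247 F [-0.5 -0.3 -2.5] op 11.2 grip 42.6 tilt [-0.     -0.0001]
0.28350000000000003 (array([0.51644091, 0.11407051]), np.float64(1.4260706359951438)) to contact 0.04149999999999998
[8.0, 3.0, -0.1, -0.0, -0.0014, 8.0, 3.0, 0.0, -0.0, -0.0, 8.0, 3.0, -0.0, -0.0, 0.0, 8.0, 3.0, 0.0, -0.0, -0.0, 8.0, 3.0, -0.0, -0.0, -0.0]
[8.0, 3.0, -0.0, -0.0, 0.0, 8.0, 3.0, 0.0, -0.0, -0.0, 8.0, 3.0, -0.0, -0.0, 0.0, 8.0, 3.0, 0.0, -0.0, -0.0, 8.0, 3.0, -0.0, -0.0, -0.0]
```

Call:
{"fn": "servo_tool", "kwargs": {"deltas": [8,3,-0.1,0,0,8,3,0,0,0,8,3,0,0,0,8,3,0,0,0,8,3,0,0,0]}}

```text
t: 21.02
position: [0.5187, 0.129, 0.2382]
tool_rot: [0.757, 0.654, -0.0, 0.0]
force: [-0.2, -0.2, -2.5]
opening: 0.0111
grasp_force: 42.6
```

Call:
{"fn": "servo_tool", "kwargs": {"deltas": [8,3,0,0,0,8,3,0,0,0,8,3,0,0,0,8,3,0,0,0,8,3,0,0,0]}}

```text
t: 21.65
position: [0.5209, 0.1439, 0.2382]
tool_rot: [0.757, 0.654, -0.0, 0.0]
force: [-0.2, -1.0, -1.8]
opening: 0.0115
grasp_force: 42.6
```

```bash
python3 - <<'E'
from path import *
avg(3);p,h,st,_=pose();say();s=sof(p[1]);print(s,ring(s),'to contact',sof(.160)-.005-s)
s=ctrl.snapshot('top')
im=cv2.resize(s['image'][:,:,::-1][150:230,160:260],None,fx=7,fy=7,interpolation=cv2.INTER_CUBIC);cv2.imwrite('pics/t2.png',im)
E
```

```text
Favg [-0.07  0.22 -2.62] sd [0.49 0.56 0.58] [ 0.05 -0.04 -0.02]
t 21.8 p [0.5208 0.1438 0.2382] h 1.4247 F [ 0.1  0.8 -2.8] op 11.2 grip 42.6 tilt [-0.     -0.0001]
0.3135 (array([0.52076754, 0.14375687]), np.float64(1.4260706359951438)) to contact 0.01150000000000001
```

View pics/t2.png

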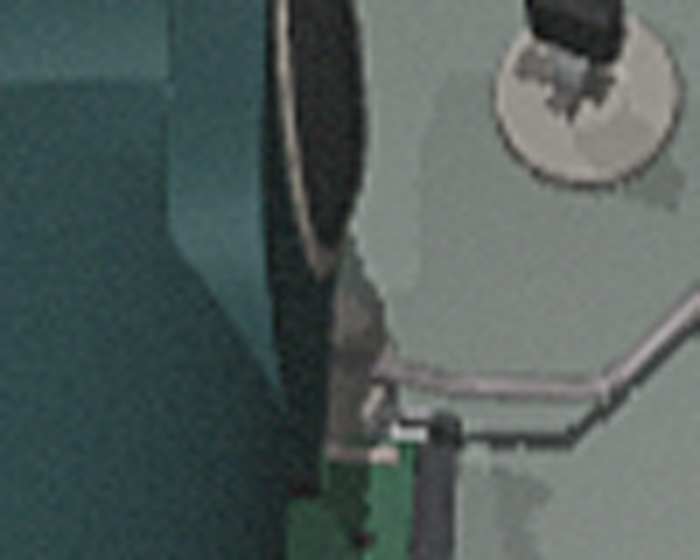

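The arm hides the collar in this view. The lamp head shows at (360,400) and the rail looks unbent. I'll feel for the contact.

Call:
{"fn": "servo_tool", "kwargs": {"deltas": [8,1.6,0,0,0,8,1.6,0,0,0,8,1.6,0,0,0,8,1.6,0,0,0,8,1,0,0,0]}}

```text
t: 22.48
position: [0.5219, 0.1511, 0.2382]
tool_rot: [0.757, 0.654, -0.0, 0.0]
force: [0.6, -0.1, -1.8]
opening: 0.011
grasp_force: 42.6
```

Call:
{"fn": "servo_tool", "kwargs": {"deltas": [8,0.2,0,0,0,8,0.2,0,0,0,8,0.2,0,0,0,8,0.1,0,0,0,8,0,0,0,0]}}

```text
t: 23.1
position: [0.522, 0.1517, 0.2382]
tool_rot: [0.757, 0.654, -0.0, 0.0]
force: [0.3, -1.3, -1.4]
opening: 0.0115
grasp_force: 42.6
```

Call:
{"fn": "servo_tool", "kwargs": {"deltas": [8,0.2,0,0,0,8,0.2,0,0,0,8,0.1,0,0,0,8,0,0,0,0,8,0,0,0,0]}}

```text
t: 23.72
position: [0.5221, 0.1522, 0.2382]
tool_rot: [0.757, 0.654, -0.0, 0.0]
force: [0.2, -0.3, -2.2]
opening: 0.0115
grasp_force: 42.6
```

```bash
python3 -c "
from plan import *
avg(4);say()"
```

```text
Favg [ 0.17  0.2  -2.33] sd [0.68 0.14 0.37] [ 0.01 -0.    0.02]
t 23.93 p [0.5221 0.1522 0.2382] h 1.4245 F [ 1.2  0.4 -2.2] op 10.9 grip 42.6 tilt [ 0.     -0.0001]
```

No contact yet. I'll go on in 0.7 mm calls.

Call:
{"fn": "servo_tool", "kwargs": {"deltas": [8,0.2,0,0,0,8,0.2,0,0,0,8,0.2,0,0,0,8,0.1,0,0,0,8,0,0,0,0]}}

```text
t: 24.55
position: [0.5222, 0.1528, 0.2382]
tool_rot: [0.757, 0.654, -0.0, 0.0]
force: [0.6, 1.1, -2.3]
opening: 0.0116
grasp_force: 42.6
```

Call:
{"fn": "servo_tool", "kwargs": {"deltas": [8,0.2,0,0,0,8,0.2,0,0,0,8,0.2,0,0,0,8,0.1,0,0,0,8,0,0,0,0]}}

```text
t: 25.18
position: [0.5223, 0.1535, 0.2382]
tool_rot: [0.757, 0.654, -0.0, 0.0]
force: [-0.2, 0.3, -2.4]
opening: 0.0109
grasp_force: 42.6
```

Call:
{"fn": "servo_tool", "kwargs": {"deltas": [8,0.2,0,0,0,8,0.2,0,0,0,8,0.2,0,0,0,8,0.1,0,0,0,8,0,0,0,0]}}

```text
t: 25.8
position: [0.5224, 0.1542, 0.2382]
tool_rot: [0.757, 0.654, -0.0, 0.0]
force: [-1.2, -0.3, -2.8]
opening: 0.0114
grasp_force: 42.6
```

Call:
{"fn": "servo_tool", "kwargs": {"deltas": [8,0.2,0,0,0,8,0.2,0,0,0,8,0.2,0,0,0,8,0.1,0,0,0,8,0,0,0,0]}}

```text
t: 26.42
position: [0.5225, 0.155, 0.2382]
tool_rot: [0.757, 0.654, -0.0, 0.0]
force: [0.8, -0.4, -2.3]
opening: 0.011
grasp_force: 42.6
```

Call:
{"fn": "servo_tool", "kwargs": {"deltas": [8,0.2,0,0,0,8,0.2,0,0,0,8,0.2,0,0,0,8,0.1,0,0,0,8,0,0,0,0]}}

```text
t: 27.05
position: [0.5226, 0.1556, 0.2382]
tool_rot: [0.757, 0.654, -0.0, 0.0]
force: [-0.2, -0.5, -2.6]
opening: 0.0116
grasp_force: 42.6
```

Call:
{"fn": "servo_tool", "kwargs": {"deltas": [8,0.2,0,0,0,8,0.2,0,0,0,8,0.2,0,0,0,8,0.1,0,0,0,8,0,0,0,0]}}

```text
t: 27.68
position: [0.5227, 0.1563, 0.2382]
tool_rot: [0.757, 0.654, -0.0, 0.0]
force: [0.7, -0.1, -2.7]
opening: 0.0119
grasp_force: 42.6
```

Call:
{"fn": "servo_tool", "kwargs": {"deltas": [8,0.2,0,0,0,8,0.2,0,0,0,8,0.2,0,0,0,8,0.1,0,0,0,8,0,0,0,0]}}

```text
t: 28.3
position: [0.5228, 0.157, 0.2382]
tool_rot: [0.757, 0.654, -0.0, 0.0]
force: [-0.1, 0.1, -2.1]
opening: 0.011
grasp_force: 42.6
```

Call:
{"fn": "servo_tool", "kwargs": {"deltas": [8,0.2,0,0,0,8,0.2,0,0,0,8,0.2,0,0,0,8,0.1,0,0,0,8,0,0,0,0]}}

```text
t: 28.92
position: [0.5229, 0.1574, 0.2382]
tool_rot: [0.757, 0.653, -0.0, 0.0]
force: [-0.1, -3.8, -1.9]
opening: 0.0114
grasp_force: 42.6
```

Call:
{"fn": "servo_tool", "kwargs": {"deltas": [8,0.1,0,0,0,8,0,0,0,0,8,0,0,0,0,8,0,0,0,0,8,0,0,0,0]}}

```text
t: 29.55
position: [0.5229, 0.1575, 0.2381]
tool_rot: [0.757, 0.653, -0.0, 0.0]
force: [-0.5, -4.9, -1.5]
opening: 0.0112
grasp_force: 42.6
```

```bash
python3 -c "
from plan import *
avg(5);say()"
```

```text
Favg [-1.05 -5.2  -2.15] sd [0.27 0.32 0.39] [-1.28  0.26  0.03]
t 29.8 p [0.5229 0.1575 0.2381] h 1.4243 F [-0.9 -5.  -2.5] op 11.0 grip 42.6 tilt [-0.0002 -0.0005]
```

Call:
{"fn": "servo_tool", "kwargs": {"deltas": [8,-0.3,0,0,0,8,-0.1,0,0.4,0,8,0,0,0.5,0,8,0,0,0.5,0,8,0,0,0,0], "newtons": 20}}

```text
t: 30.42
position: [0.523, 0.1574, 0.2368]
tool_rot: [0.757, 0.654, 0.0, 0.0]
force: [0.2, -3.9, 0.5]
opening: 0.0115
grasp_force: 43.0
```

```bash
python3 -c "
from plan import *
avg(4);say()"
```

```text
Favg [ 0.05 -3.99  0.08] sd [0.47 0.19 0.27] [-0.96 -0.03 -0.05]
t 30.62 p [0.523  0.1574 0.2369] h 1.4245 F [ 0.7 -3.9 -0.3] op 11.4 grip 42.9 tilt [ 0.0002 -0.    ]
```

Call:
{"fn": "servo_tool", "kwargs": {"deltas": [8,-0.2,0,0,0,8,-0.1,0,0,0,8,0,0,0,0,8,0,0,0,0,8,0,0,0,0]}}

```text
t: 31.25
position: [0.5227, 0.1573, 0.2368]
tool_rot: [0.757, 0.654, 0.0, -0.0]
force: [0.4, -0.5, -2.3]
opening: 0.0112
grasp_force: 42.7
```

```bash
python3 -c "
from plan import *
avg(4);say()"
```

```text
Favg [ 0.05  0.06 -2.16] sd [0.55 0.46 0.51] [ 0.03 -0.02  0.  ]
t 31.45 p [0.5227 0.1572 0.2368] h 1.4246 F [-0.8 -0.7 -2.9] op 11.5 grip 42.7 tilt [-0.0001  0.    ]
```

Call:
{"fn": "servo_tool", "kwargs": {"deltas": [8,0,0,0.2,0,8,0,0,0.1,0,8,0,0,0,0,8,0,0,0,0,8,0,0,0,0]}}

```text
t: 32.08
position: [0.5228, 0.1571, 0.2365]
tool_rot: [0.757, 0.654, -0.0, 0.0]
force: [0.2, -0.5, -3.1]
opening: 0.0118
grasp_force: 42.7
```

```bash
python3 -c "
from plan import *
avg(4);say()"
```

```text
Favg [-0.17 -0.14 -2.34] sd [0.34 0.45 0.19] [-0.05  0.04 -0.03]
t 32.27 p [0.5228 0.1571 0.2365] h 1.4245 F [-0.2  0.6 -2.1] op 11.1 grip 42.7 tilt [ 0.     -0.0001]
```

Call:
{"fn": "servo_tool", "kwargs": {"deltas": [8,0,0,0.2,0,8,0,0,0.2,0,8,0,0,0,0,8,0,0,0,0,8,0,0,0,0]}}

```text
t: 32.9
position: [0.5228, 0.1571, 0.2361]
tool_rot: [0.757, 0.654, -0.0, 0.0]
force: [-0.6, -0.6, -2.4]
opening: 0.0114
grasp_force: 42.6
```

```bash
python3 -c "
from plan import *
avg(4);say()"
```

```text
Favg [-0.22  0.09 -1.91] sd [0.43 0.81 0.55] [ 0.05  0.01 -0.03]
t 33.1 p [0.5228 0.1571 0.2361] h 1.4245 F [-0.2  0.5 -1.2] op 11.3 grip 42.6 tilt [ 0.     -0.0001]
```

Call:
{"fn": "servo_tool", "kwargs": {"deltas": [8,0,0,0.2,0,8,0,0,0.2,0,8,0,0,0,0,8,0,0,0,0,8,0,0,0,0]}}

```text
t: 33.72
position: [0.5228, 0.1571, 0.2357]
tool_rot: [0.757, 0.654, 0.0, 0.0]
force: [-1.4, 0.5, -1.0]
opening: 0.0111
grasp_force: 42.8
```

```bash
python3 -c "
from plan import *
avg(4);say()"
```

```text
Favg [-0.14  0.07 -0.97] sd [0.37 0.29 0.38] [-0.03 -0.01  0.03]
t 33.92 p [0.5228 0.1571 0.2357] h 1.4245 F [ 0.3  0.1 -1.2] op 11.5 grip 42.8 tilt [ 0.     -0.0001]
```

Call:
{"fn": "servo_tool", "kwargs": {"deltas": [8,0.2,0,0.1,0,8,0,0,0,0,8,0,0,0,0,8,0,0,0,0,8,0,0,0,0]}}

```text
t: 34.55
position: [0.5228, 0.1573, 0.2356]
tool_rot: [0.757, 0.654, -0.0, 0.0]
force: [0.4, -2.2, -0.8]
opening: 0.0115
grasp_force: 42.8
```

```bash
python3 -c "
from plan import *
avg(4);say()"
```

```text
Favg [ 0.01 -1.11 -0.74] sd [0.37 0.57 0.15] [-0.33  0.01  0.01]
t 34.75 p [0.5229 0.1573 0.2356] h 1.4245 F [-0.5 -1.1 -0.6] op 11.5 grip 42.8 tilt [ 0.0001 -0.0001]
```

Just touching the collar and resting on the rod. I'll release slowly.

Call:
{"fn": "servo_tool", "kwargs": {"deltas": [12,0,0,0,0,13,0,0,0,0,14,0,0,0,0,16,0,0,0,0,18,0,0,0,0]}}

```text
t: 35.38
position: [0.5228, 0.1573, 0.2356]
tool_rot: [0.757, 0.654, -0.0, 0.0]
force: [-0.2, -0.1, -0.2]
opening: 0.0181
grasp_force: 0.0
```

Call:
{"fn": "servo_tool", "kwargs": {"deltas": [22,0,0,0,0,28,0,0,0,0,36,0,0,0,0,46,0,0,0,0,60,0,0,0,0]}}

```text
t: 36.0
position: [0.5228, 0.1573, 0.2356]
tool_rot: [0.757, 0.654, -0.0, 0.0]
force: [0.1, 1.3, -0.5]
opening: 0.0593
grasp_force: 0.0
```

```bash
python3 - <<'E'
from plan import *
avg(3);say()
s=ctrl.snapshot('scene')
im=cv2.resize(s['image'][:,:,::-1][110:230,210:330],None,fx=5,fy=5,interpolation=cv2.INTER_CUBIC);cv2.imwrite('pics/s3.png',im)
E
```

```text
Favg [ 0.1   0.26 -0.04] sd [0.69 0.19 0.18] [0.05 0.02 0.02]
t 36.15 p [0.5228 0.1573 0.2356] h 1.4246 F [-0.8  0.1 -0.3] op 59.9 grip 0.0 tilt [-0.     -0.0001]
```

View pics/s3.png

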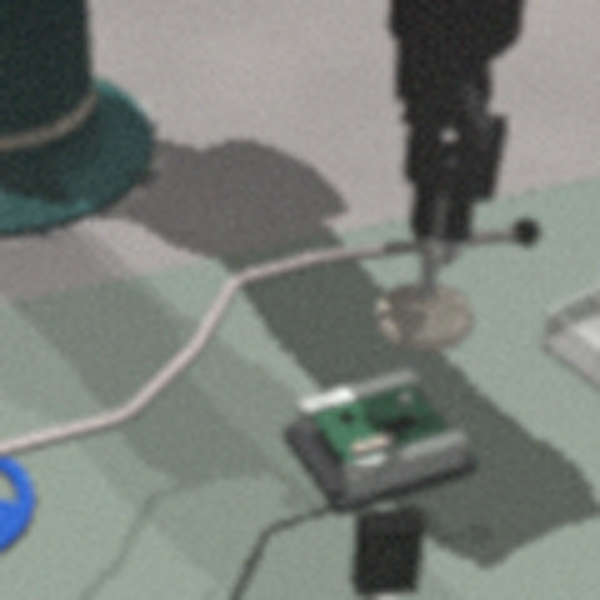

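The lamp hangs from the rail at (430,310), next to the collar at (460,245), with the fingers open. Now retract upward.

Call:
{"fn": "servo_tool", "kwargs": {"deltas": [80,0,0,-4,0,80,0,0,-10,0,80,0,0,-20,0,80,0,0,-30,0,80,0,0,-40,0]}}

```text
t: 36.83
position: [0.5225, 0.1571, 0.3409]
tool_rot: [0.757, 0.653, -0.0, -0.0]
force: [0.1, -0.3, 0.3]
opening: 0.0799
grasp_force: 0.0
```

Call:
{"fn": "servo_tool", "kwargs": {"deltas": [80,-20,0,-30,0,80,-50,0,0,0,80,-60,0,0,0,80,-60,0,0,0,80,-60,0,0,0]}}

```text
t: 37.45
position: [0.4858, -0.0919, 0.3705]
tool_rot: [0.757, 0.654, 0.001, 0.0]
force: [0.4, -0.6, -0.7]
opening: 0.08
grasp_force: 0.0
```

Call:
{"fn": "servo_tool", "kwargs": {"deltas": [80,-20,0,0,0,80,0,0,0,0,80,0,0,0,0,80,0,0,0,0,80,0,0,0,0]}}

```text
t: 38.08
position: [0.4836, -0.1091, 0.3696]
tool_rot: [0.757, 0.654, -0.0, -0.0]
force: [0.9, 0.0, -0.1]
opening: 0.0802
grasp_force: 0.0
```

```bash
python3 - <<'E'
from plan import *
say()
a=ctrl.snapshot('top')
for _ in range(8): ctrl.snapshot('scene')
b=ctrl.snapshot('top');say()
c=lambda s:cv2.resize(s['image'][:,:,::-1][160:230,160:230],None,fx=5.5,fy=5.5,interpolation=cv2.INTER_CUBIC)
cv2.imwrite('pics/fin.png',np.hstack([c(a),c(b)]))
E
```

```text
t 38.08 p [ 0.4836 -0.1091  0.3696] h 1.4256 F [ 0.9  0.  -0.1] op 80.2 grip 0.0 tilt [-0.0001 -0.0001]
t 38.58 p [ 0.4835 -0.1098  0.3696] h 1.4245 F [0.6 0.3 0.8] op 80.1 grip 0.0 tilt [ 0.     -0.0001]
```

View pics/fin.png

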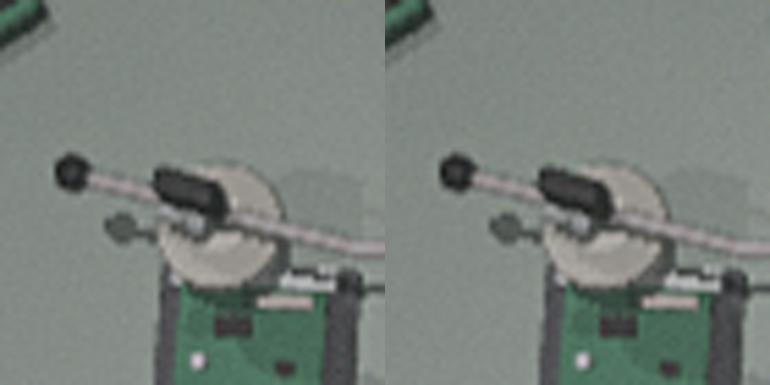

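Both frames, half a second apart, show the lamp upright and still at (220,220), with its tab over the collar side at (190,190). The board holder is in place. Handing in.

```bash
python3 -c "
from workcell import ctrl
print(ctrl.job_done())"
```

```text
the job is handed in; nothing more can be done
None
```

The lamp now hangs still at the stop collar, touching or almost touching it; it was pushed against the collar at about 5 N and released with the arm clear, and the job was handed in at about 39 s (no verdict came back).

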